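# Shut the freezer box and read it in

### The job

Gently lower the open freezer box's lid until it is fully shut, without slamming it or pressing hard. Then lift the label reader out of its tray and hold it still, pointing straight down about 5 cm above the middle of the label on the lid you have just shut, for two seconds. Finally set the reader down upright in its tray again, without dropping it, and leave the lid shut and everything else on the bench undisturbed.

Things in the scene. Friction and masses are not known exactly. Their poses are not given: they have to be found in the camera images.
- case: base of the open freezer box for sample tubes, fixed to the bench: 140 x 140 mm, rim 46 mm high, tubes inside no higher than the rim. Origin under its centre; its x axis points to the hinge side, z up.
- case_lid (a joint): angle of that box's lid in rad: 0 fully shut, about 1.57 upright, 1.9 wide open (end stop). The hinge is stiff: the lid stays where it is left and moves with about 1 to 2 N at its edge.
- case_hinge (a point): middle of the hinge line, which runs along the base's y axis, 72 mm from the base's centre towards its +x and 46 mm above the bench. Axes as the lid's: x runs from the lid's free edge to the hinge, z out of its outer face (straight up when shut).
- case_edge (a point): middle of the lid's free edge on its outer face; axes as the lid's. The lid is a 144 x 144 mm cap 20 mm deep (top plate 5 mm, walls 3 mm). This point is 144 mm from the hinge along the lid's -x and 20 mm along its z (66 mm above the bench when shut). A thumb tab, 40 mm wide and 4 mm thick, reaches 11 mm beyond the edge, 12 mm below the outer face.
- case_label (a point): centre of the striped paper label (44 mm by 64 mm) on the lid's outer face, 90 mm from the hinge line towards the free edge and 15 mm off the middle towards the box's +y; z points out of the face, straight up when the lid is shut
- shut_case: second freezer box of the same make, fixed to the bench, already shut and labelled the same way: 140 x 140 mm, 66 mm high (lid 144 x 144); not to be touched or read. Origin under its centre.
- tray: the reader's charging tray, fixed to the bench: shallow and square, 100 x 100 mm outside, 88 x 88 mm inside, walls 14 mm high, inner floor 6 mm above the bench. A 12 mm wide, 12 mm high block on its +x outer side. Origin under its centre, z up.
- reader: hand-held label reader standing nose down, loose in the tray: a black bell-shaped hood 54 mm across and 45 mm high with a round white handle above it, 29 mm in diameter from 62 to 125 mm, 131 mm high in all, 160 g. Origin at the centre of the hood's flat underside; z up along the handle. It reads straight down along its own -z.
- reader_nose (a point): centre of the hood's flat underside, where the reader looks out (same point as the reader's origin)
- tape: roll of paper tape lying flat, 72 mm across, 24 mm high; origin under its centre; a bystander
- timer: small flat bench timer, 50 x 70 x 18 mm; origin under its centre; a bystander
- vial_a: small capped jar standing upright, 32 mm across, 62 mm high; origin under its centre; a bystander
- vial_b: another small capped jar, same as vial_a; a bystander
- beaker: glass beaker, 72 mm across, 90 mm high; origin under its centre; a bystander
- bottle: capped bottle, 68 mm across, 160 mm high; origin under its centre; a bystander

How it is judged:
By the outcome, as a careful person would: the job done as asked, in the order asked, and still so for the second after the job is handed in, with the robot touching nothing.
It also fails if it takes over 67 s, if anything falls off the work surface, if the arm or the gripper's body presses on something with over 40 N, if the wrist force passes 120 N, or if a joint passes its speed limit or range.

### The arm

A 6-joint arm with a two-finger parallel gripper is mounted at the origin on the work surface. World frame = base frame: x ahead of the robot, y to its left, z up, the work surface at z = 0. Lengths are in m, angles in rad, forces in N, time in s.
With the tool pointing down it reaches from about 0.35 to 1 m from the base axis. Payload 7.1 kg.
Tool frame: the origin (TCP) lies between the finger pads; the fingertips stand 17 mm ahead of it and the grasp point (between the pads) lies 2 mm behind it; z points along the fingers, y is the line along which they close (so a half turn about z gives the same grasp; the last joint's range is limited). The gripper opens to 85 mm and grips with 20 to 120 N. Pads are 22 mm wide; open, the fingers measure 114 mm over their backs; the gripper's body (76 mm by 85 mm) begins 54 mm behind the grasp point. The pads swing forward as they close: fully open they stand 13 mm farther back than shut.
Start: joints at [1.27, 0.423, 1.63, -0, 1.089, -0.019], TCP at [0.174, 0.6, 0.248] pointing down, gripper open.
Joint ranges: [-3, 3], [-0.9, 2.11], [0.09, 2.58], [-1.31, 4.45], [0.11, 2.69], [-2.54, 2.54]. Speed limits (rad/s): [2.39, 2.39, 3.01, 3.14, 3.14, 3.14].

### API

Orientations are given as a unit quaternion [x, y, z, w].
In Python, from station import env, cams, workorder gives the robot as it stands. The module is installed in compiled form; this text tells all that it offers.
- The arm moves only by the tool drive_tool, never from a script. Its argument "deltas" is a list of rows, each a list of 4 numbers: the shift along the tool's x, y, z each as a share of 100 mm, from -1 to 1, then the turn about the tool's z as a share of 120 degrees, from -1 to 1. A call has exactly 10 rows; each row is the pose to reach, as a shift and turn from the pose commanded when the call began, along the tool's axes at that moment; what a row does not reach only later rows make up. A row lasts 1/10 s, in which the tool goes at most 50 mm and 8.59 degrees, less where a joint would pass 70% of its speed; a pose out of reach is approached as far as the arm can. A call with a number of a shift or a turn outside -1 to 1 is refused whole. A call with a gripper value outside its range is refused whole. "hand" is the opening, from -1 (shut) to 1 (fully open), set as the call begins (left out, the last holds). The fingers move at their own pace and stop on an object; "newtons" is the grip in N (left out, the last holds). Time passes only in rows, so rows that repeat a pose let the fingers close, or fill a call up. It gives the time, the measured TCP pose, the force, the opening and the grip force at its end, in the units of the state.
- env.sense(): the state, without advancing time (a new reading comes with each control period).
- cams.read_camera(name): name is "side" or "top" or "wrist"; returns the picture (420x560x3 uint8, red, green, blue); there is no depth.
- cams.camera_info(name): a dict with "K" (3x3 intrinsics, pixels), "origin" and "orientation" of the camera in the world; the wrist camera has in their place "hand_eye" (4x4, takes a point from camera to tool coordinates, whose origin is the TCP and whose axes are the flange's). Camera axes: x right, y up, looking along -z (the intrinsics and any distortion apply to the point x, -y, -z); pixel columns grow to the right and rows downward; lengths in m; the calibration is good to about 2 mm. A picture is of the moment at which its call begins: read the wrist's pose just before it. camera_info takes no time and is no camera call.
- workorder.sign_off(): hands the job in; it is judged then, once.
Trained networks look in the newest picture that a camera, given by its name, has taken for a name from the list of things; names that differ only in an ending like _2 or _b are one class to them, and where a whole thing is asked for, a point or a joint stands for the part that bears it (a point fixed in the world has none). Each returns a list of dicts, best first, with "p" (0 to 1); they miss things now and then, are a little off and sometimes report something else, mostly with a low value. They report only what shows in the picture. A call takes as long as a camera call.
- cams.find_in(camera, label): "point" ([row, column] in pixels, amid what is visible of it).
- cams.regions_of(camera, label): "mask" (420x560 bool, what is visible of it) and "point" ([row, column] in pixels, amid what is visible of it).
- cams.landmark_of(camera, label): "point" ([row, column] in pixels: a listed point, or the origin of a listed thing).
The state is a dict: "t": time; "joints": joint angles; "joint_vel": joint speeds; "joint_torque": joint torques, N m; "position": TCP position; "tcp_rot": TCP orientation; "wrist_force": force on the tool from outside, world axes, zero at the start; "wrist_torque": the same for the moment, N m; "opening": finger opening in m; "grasp_force": force on a finger pad.
Only numpy, scipy, OpenCV 4.12 (cv2) and the standard library are available. Lean on these libraries where they do the work, as an engineer would, in place of code of your own. Each camera call takes 0.05 s, during which the arm holds its last target. There are 200 camera calls.

## Working session

There is one attempt and no reset: what is moved stays moved. The work goes in short steps, Python scripts to look and compute and a tool call to move; the robot and the scene stay as the last step left them, time stands still between calls to the robot, and variables do not carry over. Pictures are saved under pics/ and viewed, at most 12 in all, crops included, and the job is handed in when it is done.

Besides the shell and the picture viewer there is one more tool, called after ">>>" as a command line: name --pt "numbers of a row" for each row, then --argument value for the rest. drive_tool: Moves the arm, as the interface text tells. Shift numbers are shares of 100 mm and turn numbers shares of 120 degrees, none past 1 either way. Its arguments: {"type":"object","properties":{"deltas":{"type":"array"},"hand":{"type":"number"},"newtons":{"type":"number"}},"required":["deltas"]}

```bash
mkdir -p pics; cat > h.py <<'E'
import numpy as np, cv2
from scipy.spatial.transform import Rotation as R
from station import env, cams, workorder
def cam(name):
    i=cams.camera_info(name); K=np.array(i["K"])
    if name=="wrist":
        s=env.sense(); T=np.eye(4); T[:3,:3]=R.from_quat(s["tcp_rot"]).as_matrix(); T[:3,3]=s["position"]
        T=T@np.array(i["hand_eye"]); return K,T[:3,:3],T[:3,3]
    o=np.array(i["orientation"]); 
    return K,(R.from_quat(o).as_matrix() if o.size==4 else o.reshape(3,3)),np.array(i["origin"])
def ray(c,pt):
    K,Rm,o=c; v=np.linalg.solve(K,[pt[1],pt[0],1.]); d=Rm@[v[0],-v[1],-v[2]]; return o,d/np.linalg.norm(d)
def atz(c,pt,z):
    o,d=ray(c,pt); return o+d*(z-o[2])/d[2]
def tri(rs):
    A=0;b=0
    for o,d in rs:
        P=np.eye(3)-np.outer(d,d);A=A+P;b=b+P@o
    x=np.linalg.solve(A,b); return x,[round(1e3*np.linalg.norm((np.eye(3)-np.outer(d,d))@(x-o)),1) for o,d in rs]
def save(im,n): cv2.imwrite("pics/"+n,im[:,:,::-1])
E
python3 - <<'E'
from h import *
np.set_printoptions(precision=3,suppress=True)
ims={}
for n in ["side","top"]:
    ims[n]=cams.read_camera(n); save(ims[n],n+"0.png"); i=cams.camera_info(n); print(n,i)
print(cams.camera_info("wrist"))
C={n:cam(n) for n in ims}
for l in ["case","case_hinge","case_edge","case_label","shut_case","tray","reader","reader_nose","tape","timer","vial_a","beaker","bottle"]:
    r={n:cams.landmark_of(n,l)[:2] for n in ims}
    print(l,{n:[(np.round(x["point"]).astype(int).tolist(),round(x["p"],2)) for x in r[n]] for n in r})
    if r["side"] and r["top"]:
        x,e=tri([ray(C[n],r[n][0]["point"]) for n in r]); print("   ",x,e)
    elif r["top"]: print("   z0",atz(C["top"],r["top"][0]["point"],0))
print(env.sense()["t"])
E
```

```text
side {'K': array([[428.007,   0.   , 285.903],
       [  0.   , 428.007, 214.921],
       [  0.   ,   0.   ,   1.   ]]), 'origin': array([0.402, 0.823, 0.836]), 'orientation': array([-0.025,  0.402,  0.912, -0.072])}
top {'K': array([[522.664,   0.   , 274.515],
       [  0.   , 522.664, 214.589],
       [  0.   ,   0.   ,   1.   ]]), 'origin': array([0.261, 0.008, 1.666]), 'orientation': array([-0.058,  0.062,  0.714, -0.695])}
{'K': array([[376.606,   0.   , 278.689],
       [  0.   , 376.606, 213.616],
       [  0.   ,   0.   ,   1.   ]]), 'hand_eye': array([[-0.   ,  0.96 ,  0.281,  0.071],
       [ 1.   ,  0.   ,  0.001, -0.001],
       [ 0.001,  0.281, -0.96 , -0.126],
       [ 0.   ,  0.   ,  0.   ,  1.   ]])}
case {'side': [([183, 314], 0.75), ([152, 325], 0.16)], 'top': [([236, 348], 0.6)]}
    [ 0.469 -0.239  0.004] [np.float64(2.1), np.float64(2.1)]
case_hinge {'side': [([168, 293], 0.58)], 'top': [([215, 352], 0.9)]}
    [ 0.533 -0.25   0.046] [np.float64(2.9), np.float64(2.9)]
case_edge {'side': [([126, 290], 0.62)], 'top': [([172, 308], 0.67), ([203, 359], 0.61)]}
    [
[... 890 characters left out ...]
, 296], 0.42)], 'top': [([236, 139], 0.53)]}
    [0.444 0.341 0.353] [np.float64(2.4), np.float64(2.4)]
timer {'side': [([153, 324], 0.66), ([198, 235], 0.33)], 'top': [([241, 403], 0.86)]}
    [ 0.45  -0.414  0.   ] [np.float64(1.1), np.float64(1.1)]
vial_a {'side': [([259, 215], 0.64), ([200, 235], 0.52)], 'top': [([174, 309], 0.59), ([173, 235], 0.41)]}
    [ 0.774 -0.146 -0.312] [np.float64(18.6), np.float64(18.6)]
beaker {'side': [([359, 200], 0.8)], 'top': [([189, 148], 0.66)]}
    [0.638 0.401 0.015] [np.float64(0.2), np.float64(0.2)]
bottle {'side': [([145, 268], 0.66), ([261, 216], 0.64)], 'top': [([180, 407], 0.71)]}
    [ 0.651 -0.445 -0.009] [np.float64(0.4), np.float64(0.4)]
1.4
```

View pics/side0.png

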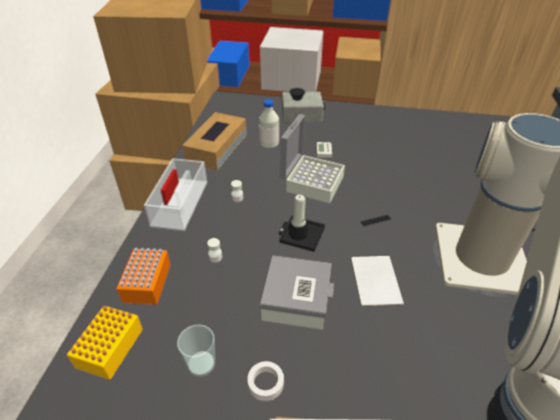

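View pics/top0.png

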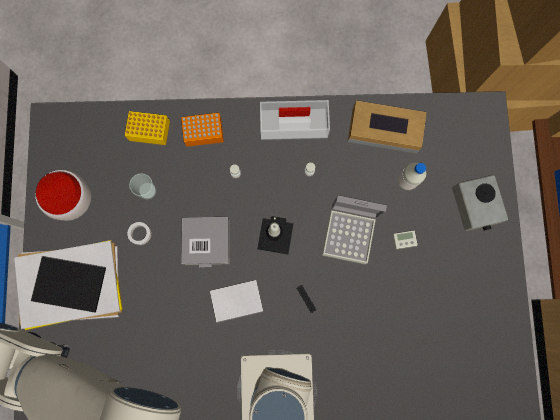

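The side view shows the open case at about (317,177) with its lid upright at (292,147), the reader in its tray at (300,228), and the closed box at (297,292). The top view shows the case at (348,236), its lid edge at about (360,202), the tray at (276,236) and the reader at (274,230). Vials stand at (235,171) and (310,169), the bottle at (413,176).

```bash
python3 - <<'E'
from h import *
np.set_printoptions(precision=4,suppress=True)
C={n:cam(n) for n in ["side","top"]}
f=lambda s,t:tri([ray(C["side"],s),ray(C["top"],t)])
print("edge",f([126,290],[203,359])); print("label",f([143,288],[203,352]))
print("vialA",f([200,235],[173,310]),"vialB",f([259,215],[173,235]))
s=env.sense(); print(R.from_quat(s["tcp_rot"]).as_matrix(),s["position"],s["wrist_force"],s["opening"])
E
python3 - <<'E'
import cv2,numpy as np
a=cv2.imread("pics/side0.png")[95:215,255:365]; b=cv2.imread("pics/top0.png")[185:275,310:400]
a=cv2.resize(a,(440,480),interpolation=2); b=cv2.resize(b,(360,360),interpolation=2)
o=np.zeros((480,800,3),np.uint8); o[:,:440]=a; o[:360,440:]=b; cv2.imwrite("pics/crop0.png",o)
E
```

```text
edge (array([ 0.544 , -0.2476,  0.1932]), [np.float64(3.5), np.float64(3.5)])
label (array([ 0.5506, -0.2354,  0.1437]), [np.float64(0.1), np.float64(0.1)])
vialA (array([ 0.6883, -0.126 , -0.0051]), [np.float64(5.4), np.float64(5.4)]) vialB (array([0.6866, 0.1195, 0.0032]), [np.float64(0.7), np.float64(0.7)])
[[-0.9605  0.2781 -0.    ]
 [ 0.2781  0.9605  0.    ]
 [ 0.      0.     -1.    ]] [0.1738 0.6003 0.2483] [-0.3092 -0.0598 -0.2947] 0.08562960931397155
```

View pics/crop0.png

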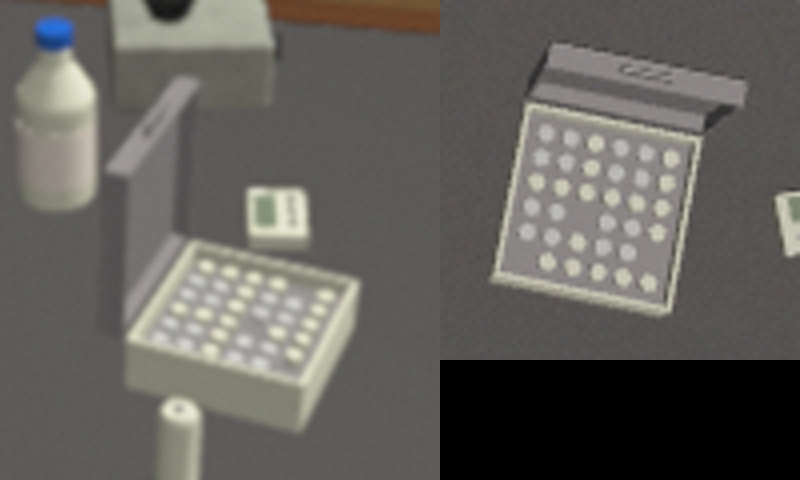

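The crop shows the lid standing near upright: rim corners at (530,103), (700,138), (668,312) and (495,280), and the lid's outer edge from (550,42) to (748,80), all in crop pixels. I work out yaw and lid angle from these.

```bash
python3 - <<'E'
from h import *
np.set_printoptions(precision=4,suppress=True)
c=cam("top"); q=lambda x,y,z:atz(c,[185+y/4-.4,310+(x-440)/4-.4],z)
P=[q(*p,.046) for p in [(530,103),(700,138),(668,312),(495,280)]]; print(np.array(P)); m=np.mean(P,0); print("centre",m)
for a,b in [(3,0),(2,1)]:
    d=P[b]-P[a]; print(np.degrees(np.arctan2(d[1],d[0])),np.linalg.norm(d))
for a,b in [(1,0),(2,3)]:
    d=P[b]-P[a]; print(np.degrees(np.arctan2(d[1],d[0]))-90,np.linalg.norm(d))
for z in (.17,.18,.19):
    A,B=q(550,42,z),q(748,80,z); print(z,A,B,(A+B)/2,np.linalg.norm(A-B))
yaw=np.radians(-11); X=np.array([np.cos(yaw),np.sin(yaw)])
print("hinge",m[:2]+.072*X)
for th in (1.4,1.5,1.57,1.65,1.75,1.85):
    e=m[:2]+(.072-.144*np.cos(th)+.02*np.sin(th))*X; z=.046+.144*np.sin(th)+.02*np.cos(th)
    o,d=c[2],None; v=c[1].T@(np.r_[e,z]-c[2]); u=c[0]@[v[0]/-v[2],-v[1]/-v[2],1]; print(th,e,z,"row,col",u[1],u[0])
print("measured", 185+61/4-.4,310+209/4-.4)
E
```

```text
[[ 0.5472 -0.1871  0.046 ]
 [ 0.5156 -0.3193  0.046 ]
 [ 0.38   -0.2863  0.046 ]
 [ 0.4085 -0.1535  0.046 ]]
centre [ 0.4628 -0.2365  0.046 ]
-13.63007981997364 0.14270220693588878
-13.667798177930608 0.13957637747316318
-13.41323452012746 0.13590949492216334
-12.094775195398128 0.13586541205143038
0.17 [ 0.5701 -0.1889  0.17  ] [ 0.538  -0.3318  0.17  ] [ 0.5541 -0.2604  0.17  ] 0.1464965850194594
0.18 [ 0.5681 -0.1876  0.18  ] [ 0.5361 -0.3296  0.18  ] [ 0.5521 -0.2586  0.18  ] 0.14551703469508517
0.19 [ 0.566  -0.1863  0.19  ] [ 0.5343 -0.3273  0.19  ] [ 0.5502 -0.2568  0.19  ] 0.144537484370711
hinge [ 0.5335 -0.2503]
1.4 [ 0.5288 -0.2494] 0.1913041039763431 row,col 207.10859161094692 359.7278823113517
1.5 [ 0.5431 -0.2521] 0.19105402210433792 row,col 202.22330729978293 360.4021688105252
1.57 [ 0.553  -0.2541] 0.19001588087639887 row,col 198.89001717848558 360.820645198152
1.65 [ 0.5643 -0.2563] 0.18796614632122963 row,col 195.19751761649178 361.2414316050767
1.75 [ 0.578  -0.2589] 0.18412905523685708 row,col 190.7995080231382 361.6770014216776
1.85 [ 0.5913 -0.2615] 0.17891182429195293 row,col 186.69175502121655 362.0082251122037
measured 199.85 361.85
```

>>> drive_tool --pt "0 0 -0.3 -0.05" --pt "0 0 -0.6 -0.1" --pt "0 0 -0.8 -0.15" --pt "-0.2 0 -0.8 -0.15" --pt "-0.6 0 -0.8 -0.15" --pt "-1 0 -0.8 -0.15" --pt "-1 0 -0.8 -0.15" --pt "-1 -0.4 -0.8 -0.15" --pt "-1 -0.8 -0.8 -0.15" --pt "-1 -1 -0.8 -0.15" --hand -1 --newtons 40

```text
t: 2.4
position: [0.2407, 0.4739, 0.3279]
tcp_rot: [-0.016, 1.0, -0.001, -0.001]
wrist_force: [0.2, 0.2, 0.5]
opening: 0.0001
grasp_force: 0.0
```

Lid angle is about 1.55 rad, the case yaw about -13°, and the hinge at about (0.533,-0.253). I'll travel high to a spot behind the lid.

>>> drive_tool --pt "-0.05 -0.1 0 0" --pt "-0.1 -0.2 0 0" --pt "-0.14 -0.3 0 0" --pt "-0.18 -0.4 0 0" --pt "-0.22 -0.5 0 0" --pt "-0.26 -0.6 0 0" --pt "-0.31 -0.7 0 0" --pt "-0.35 -0.8 0 0" --pt "-0.4 -0.9 0 0" --pt "-0.44 -1 0 0"

```text
t: 3.4
position: [0.2897, 0.3771, 0.3284]
tcp_rot: [-0.016, 1.0, 0.0, 0.0]
wrist_force: [0.4, -0.1, 0.5]
opening: -0.0001
grasp_force: 0.0
```

>>> drive_tool --pt "-0.05 -0.1 0 0" --pt "-0.1 -0.2 0 0" --pt "-0.14 -0.3 0 0" --pt "-0.18 -0.4 0 0" --pt "-0.22 -0.5 0 0" --pt "-0.26 -0.6 0 0" --pt "-0.31 -0.7 0 0" --pt "-0.35 -0.8 0 0" --pt "-0.4 -0.9 0 0" --pt "-0.44 -1 0 0"

```text
t: 4.4
position: [0.3369, 0.2786, 0.3283]
tcp_rot: [-0.016, 1.0, 0.0, 0.0]
wrist_force: [-0.2, -0.9, -0.6]
opening: -0.0001
grasp_force: 0.0
```

>>> drive_tool --pt "-0.05 -0.1 0 0" --pt "-0.1 -0.2 0 0" --pt "-0.14 -0.3 0 0" --pt "-0.18 -0.4 0 0" --pt "-0.22 -0.5 0 0" --pt "-0.26 -0.6 0 0" --pt "-0.31 -0.7 0 0" --pt "-0.35 -0.8 0 0" --pt "-0.4 -0.9 0 0" --pt "-0.44 -1 0 0"

```text
t: 5.4
position: [0.3841, 0.1801, 0.3283]
tcp_rot: [-0.016, 1.0, -0.0, 0.0]
wrist_force: [-0.6, -0.7, 0.1]
opening: 0.0004
grasp_force: 0.0
```

>>> drive_tool --pt "-0.05 -0.1 0 0" --pt "-0.1 -0.2 0 0" --pt "-0.14 -0.3 0 0" --pt "-0.18 -0.4 0 0" --pt "-0.22 -0.5 0 0" --pt "-0.26 -0.6 0 0" --pt "-0.31 -0.7 0 0" --pt "-0.35 -0.8 0 0" --pt "-0.4 -0.9 0 0" --pt "-0.44 -1 0 0"

```text
t: 6.4
position: [0.4313, 0.0816, 0.3283]
tcp_rot: [-0.016, 1.0, -0.0, 0.0]
wrist_force: [0.1, 0.8, 0.8]
opening: 0.0001
grasp_force: 0.0
```

```bash
cat > look.py <<'E'
from h import *
import sys,json,os
np.set_printoptions(precision=4,suppress=True)
c=cam("wrist"); im=cams.read_camera("wrist"); save(im,sys.argv[1])
L=json.load(open("rays.json")) if os.path.exists("rays.json") else {}
for l in sys.argv[2:]:
    for x in cams.landmark_of("wrist",l)[:2]:
        o,d=ray(c,x["point"]); print(l,np.round(x["point"]),round(x["p"],2),"z0",atz(c,x["point"],0),"z.066",atz(c,x["point"],.066)[:2])
    r=[x for x in cams.landmark_of("wrist",l)[:1]]
    for x in r: o,d=ray(c,x["point"]); L.setdefault(l,[]).append([o.tolist(),d.tolist()])
    if len(L.get(l,[]))>1: print("   tri",tri([(np.array(o),np.array(d)) for o,d in L[l]]))
json.dump(L,open("rays.json","w")); print(env.sense()["position"],env.sense()["wrist_force"],env.sense()["t"])
E
python3 look.py w1.png reader reader_nose tray case case_hinge
```

```text
reader [210. 206.] 0.94 z0 [ 0.4915 -0.0083  0.    ] z.066 [0.4724 0.0043]
reader [194. 380.] 0.74 z0 [0.4633 0.2074 0.    ] z.066 [0.4483 0.1887]
reader_nose [208. 208.] 0.83 z0 [ 0.4878 -0.0063  0.    ] z.066 [0.4692 0.006 ]
reader_nose [212. 209.] 0.74 z0 [ 0.4931 -0.0049  0.    ] z.066 [0.4738 0.0072]
tray [197. 202.] 0.6 z0 [ 0.4749 -0.013   0.    ] z.066 [0.4582 0.0003]
case [183.  16.] 0.96 z0 [ 0.4638 -0.2408  0.    ] z.066 [ 0.4487 -0.1944]
[0.4308 0.0827 0.3283] [-0.5244  0.0808  0.3878] 6.95
```

>>> drive_tool --pt "-0.05 -0.1 0 0" --pt "-0.1 -0.2 0 0" --pt "-0.14 -0.3 0 0" --pt "-0.18 -0.4 0 0" --pt "-0.22 -0.5 0 0" --pt "-0.26 -0.6 0 0" --pt "-0.31 -0.7 0 0" --pt "-0.35 -0.8 0 0" --pt "-0.4 -0.9 0 0" --pt "-0.44 -1 0 0"

```text
t: 7.95
position: [0.4786, -0.017, 0.3283]
tcp_rot: [-0.016, 1.0, 0.0, 0.0]
wrist_force: [0.5, 0.3, -0.5]
opening: 0.0
grasp_force: 0.0
```

```bash
python3 look.py w2.png reader reader_nose tray case case_hinge case_edge
```

```text
reader [175. 290.] 0.89 z0 [ 0.4906 -0.0035  0.    ] z.066 [ 0.4785 -0.0059]
   tri (array([ 0.4865, -0.0044,  0.0191]), [np.float64(0.6), np.float64(0.6)])
reader_nose [170. 294.] 0.63 z0 [0.4845 0.0008 0.    ] z.066 [ 0.4733 -0.0022]
   tri (array([ 0.4793, -0.0006,  0.0304]), [np.float64(0.1), np.float64(0.1)])
tray [163. 284.] 0.75 z0 [ 0.4766 -0.0117  0.    ] z.066 [ 0.4665 -0.0129]
   tri (array([ 0.4753, -0.0121,  0.0023]), [np.float64(1.1), np.float64(1.1)])
case [146.  92.] 0.85 z0 [ 0.4633 -0.2409  0.    ] z.066 [ 0.4552 -0.2089]
case [263.  28.] 0.22 z0 [ 0.6182 -0.3408 -0.    ] z.066 [ 0.5876 -0.2942]
   tri (array([ 0.4635, -0.2405,  0.0005]), [np.float64(0.2), np.float64(0.2)])
case_hinge [210.  64.] 0.68 z0 [ 0.5435 -0.2856  0.    ] z.066 [ 0.5237 -0.247 ]
[ 0.478  -0.016   0.3284] [ 0.3764  0.0033 -0.7197] 8.6
```

View pics/w2.png

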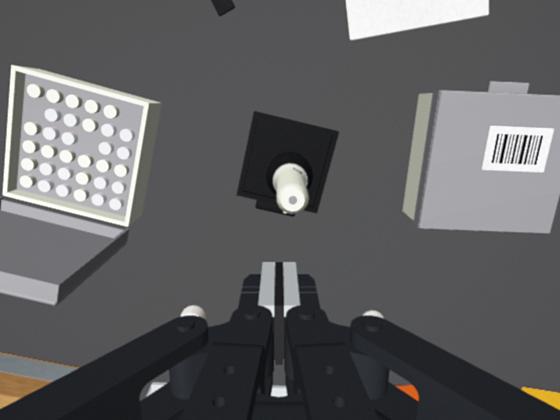

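The wrist view shows the case at (80,145) with its lid hinged downward in the picture to (60,245), the tray at (288,163), the reader's handle top at (292,200), and the shut box at right with its label at (517,149). Next I move behind the lid.

>>> drive_tool --pt "-0.05 -0.09 0.02 0" --pt "-0.1 -0.18 0.04 0" --pt "-0.15 -0.27 0.06 0" --pt "-0.2 -0.36 0.08 0" --pt "-0.25 -0.45 0.1 0" --pt "-0.3 -0.54 0.12 0" --pt "-0.35 -0.63 0.14 0" --pt "-0.38 -0.72 0.15 0" --pt "-0.4 -0.8 0.15 0" --pt "-0.42 -0.88 0.15 0"

```text
t: 9.6
position: [0.523, -0.1034, 0.3133]
tcp_rot: [-0.016, 1.0, 0.0, -0.0]
wrist_force: [-1.0, 0.2, -1.4]
opening: 0.0001
grasp_force: 0.0
```

>>> drive_tool --pt "-0.05 -0.09 0.02 0" --pt "-0.1 -0.18 0.04 0" --pt "-0.15 -0.27 0.06 0" --pt "-0.2 -0.36 0.08 0" --pt "-0.25 -0.45 0.1 0" --pt "-0.3 -0.54 0.1 0" --pt "-0.35 -0.63 0.1 0" --pt "-0.38 -0.72 0.1 0" --pt "-0.4 -0.8 0.1 0" --pt "-0.42 -0.88 0.1 0"

```text
t: 10.6
position: [0.5679, -0.19, 0.3034]
tcp_rot: [-0.016, 1.0, 0.0, -0.0]
wrist_force: [-0.1, 0.6, 1.7]
opening: -0.0001
grasp_force: 0.0
```

>>> drive_tool --pt "-0.04 -0.09 0 0.02" --pt "-0.08 -0.18 0 0.04" --pt "-0.12 -0.27 0 0.06" --pt "-0.16 -0.36 0 0.08" --pt "-0.2 -0.45 0 0.1" --pt "-0.23 -0.54 0 0.12" --pt "-0.26 -0.63 0 0.125" --pt "-0.26 -0.72 0 0.125" --pt "-0.26 -0.8 0 0.125" --pt "-0.26 -0.83 0 0.125"

```text
t: 11.6
position: [0.5962, -0.2724, 0.3033]
tcp_rot: [0.115, 0.993, -0.0, -0.0]
wrist_force: [-0.1, 0.3, -0.8]
opening: -0.0001
grasp_force: 0.0
```

```bash
python3 - <<'E'
from h import *
np.set_printoptions(precision=4,suppress=True)
s=env.sense(); Rm=R.from_quat(s["tcp_rot"]).as_matrix(); p=np.array(s["position"]); print(p,Rm[:2,:2],s["wrist_force"])
H=np.array([.533,-.2567]); X=np.array([.974,-.225]); Y=np.array([.225,.974]); d=p[:2]-H
print("u,v",d@X,d@Y)
c=cam("wrist");im=cams.read_camera("wrist");save(im,"w3.png")
for l in ["case_edge","case_hinge"]:
  for x in cams.landmark_of("wrist",l)[:2]:
    P=atz(c,x["point"],.19 if "edge" in l else .046); print(l,x["point"],x["p"],P,(P[:2]-H)@X)
E
```

```text
[ 0.5962 -0.2724  0.3033] [[-0.9738  0.2276]
 [ 0.2276  0.9738]] [-0.1221  0.3046 -0.7876]
u,v 0.06510831147966227 -0.0010386543736403827
case_edge [142.4, 280.7] 0.77 [ 0.5498 -0.261   0.19  ] 0.0173878898758113
```

View pics/w3.png

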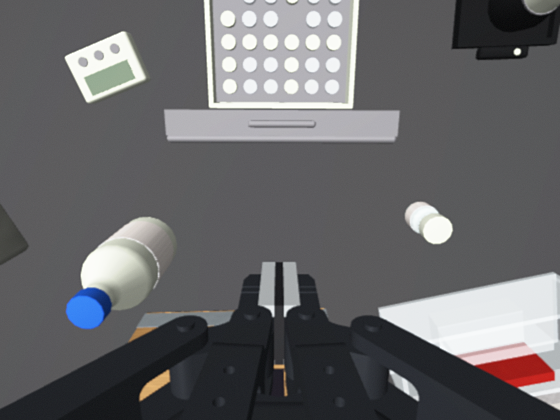

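The lid's top edge is at (280,139), square to the gripper and about 48 mm ahead of it. The bottle at (130,260) and the vial at (428,225) are clear. I lower behind the lid and close in.

>>> drive_tool --pt "0 0 0.1 0" --pt "0 0 0.2 0" --pt "0 0 0.3 0" --pt "0 0 0.4 0" --pt "0 0 0.5 0" --pt "0 0 0.6 0" --pt "0 0 0.7 0" --pt "0.02 0 0.8 0" --pt "0.06 0 0.9 0" --pt "0.1 0 1 0"

```text
t: 12.75
position: [0.5863, -0.2691, 0.2025]
tcp_rot: [0.114, 0.993, 0.0, -0.0]
wrist_force: [0.3, -0.3, 0.3]
opening: -0.0
grasp_force: 0.0
```

>>> drive_tool --pt "0.03 0 0.03 0" --pt "0.06 0 0.06 0" --pt "0.09 0 0.09 0" --pt "0.12 0 0.1 0" --pt "0.15 0 0.1 0" --pt "0.18 0 0.1 0" --pt "0.21 0 0.1 0" --pt "0.23 0 0.1 0" --pt "0.25 0 0.1 0" --pt "0.26 0 0.1 0"

```text
t: 13.75
position: [0.5612, -0.2632, 0.1934]
tcp_rot: [0.114, 0.993, -0.0, 0.0]
wrist_force: [-0.4, -0.5, 1.0]
opening: 0.0003
grasp_force: 0.0
```

>>> drive_tool --pt "0.086 0 -0.01 0" --pt "0.164 0 -0.012 0" --pt "0.231 0 -0.011 0" --pt "0.309 0 -0.006 0" --pt "0.387 0 0.004 0" --pt "0.465 0 0.019 0" --pt "0.528 0 0.034 0" --pt "0.592 0 0.053 0" --pt "0.654 0 0.075 0" --pt "0.714 0 0.101 0"

```text
t: 14.75
position: [0.4913, -0.2469, 0.1831]
tcp_rot: [0.114, 0.993, -0.0, 0.0]
wrist_force: [0.6, -0.1, 1.0]
opening: 0.0001
grasp_force: 0.4
```

```bash
python3 - <<'E'
from h import *
im=cams.read_camera("wrist");save(im,"w4.png")
E
```

```text
(no output)
```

View pics/w4.png

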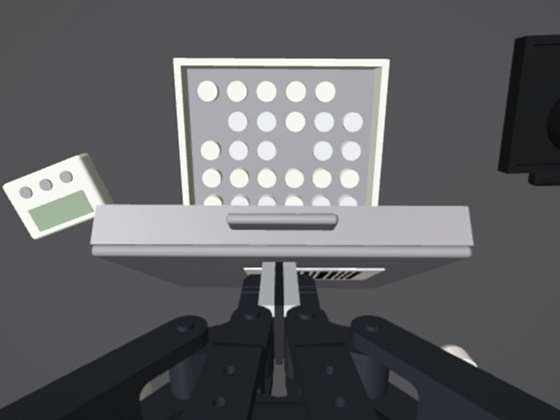

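The lid is following: its free edge is now at (282,250) with the fingertips on its outer face, and the tubes are still visible at about (280,130). I continue along the arc.

>>> drive_tool --pt "0.071 0 0.034 0" --pt "0.14 0 0.073 0" --pt "0.207 0 0.115 0" --pt "0.27 0 0.161 0" --pt "0.331 0 0.212 0" --pt "0.39 0 0.266 0" --pt "0.443 0 0.323 0" --pt "0.495 0 0.382 0" --pt "0.542 0 0.446 0" --pt "0.585 0 0.512 0"

```text
t: 15.8
position: [0.4344, -0.2336, 0.1314]
tcp_rot: [0.114, 0.993, 0.0, -0.0]
wrist_force: [-1.0, -0.3, 1.0]
opening: -0.0005
grasp_force: 0.3
```

>>> drive_tool --pt "0.028 0 0.045 0" --pt "0.052 0 0.091 0" --pt "0.075 0 0.139 0" --pt "0.092 0 0.174 0" --pt "0.105 0 0.211 0" --pt "0.117 0 0.248 0" --pt "0.13 0 0.286 0" --pt "0.138 0 0.311 0" --pt "0.147 0 0.335 0" --pt "0.155 0 0.361 0"

```text
t: 16.8
position: [0.4199, -0.2303, 0.0958]
tcp_rot: [0.114, 0.993, -0.0, 0.0]
wrist_force: [0.1, -0.0, 0.1]
opening: -0.0003
grasp_force: 0.2
```

>>> drive_tool --pt "0.002 0 0.015 0" --pt "0.004 0 0.03 0" --pt "0.006 0 0.044 0" --pt "0.008 0 0.056 0" --pt "0.01 0 0.066 0" --pt "0.012 0 0.075 0" --pt "0.014 0 0.084 0" --pt "0.016 0 0.093 0" --pt "0.018 0 0.1 0" --pt "0.02 0 0.105 0"

```text
t: 17.8
position: [0.4179, -0.2298, 0.0854]
tcp_rot: [0.114, 0.993, -0.0, 0.0]
wrist_force: [-0.1, -0.7, -0.1]
opening: 0.0003
grasp_force: 0.1
```

>>> drive_tool --pt "0 0 0.003 0" --pt "0 0 0.006 0" --pt "0 0 0.009 0" --pt "0 0 0.012 0" --pt "0 0 0.015 0" --pt "0 0 0.018 0" --pt "0 0 0.021 0" --pt "0 0 0.023 0" --pt "0 0 0.025 0" --pt "0 0 0.026 0"

```text
t: 18.8
position: [0.4178, -0.2297, 0.083]
tcp_rot: [0.114, 0.993, 0.0, -0.0]
wrist_force: [-1.0, 1.2, 4.9]
opening: -0.0001
grasp_force: 2.6
```

>>> drive_tool --pt "0 0 0.001 0" --pt "0 0 0.002 0" --pt "0 0 0.003 0" --pt "0 0 0.003 0" --pt "0 0 0.003 0" --pt "0 0 0.002 0" --pt "0 0 -0.02 0" --pt "0 0 -0.08 0" --pt "0 0 -0.2 0" --pt "0 0 -0.35 0"

```text
t: 19.8
position: [0.4176, -0.2296, 0.1185]
tcp_rot: [0.114, 0.993, 0.0, -0.0]
wrist_force: [0.2, -0.6, -0.2]
opening: -0.0
grasp_force: 0.0
```

```bash
python3 - <<'E'
from h import *
np.set_printoptions(precision=4,suppress=True)
S={n:cams.read_camera(n) for n in ["side","top"]}; C={n:cam(n) for n in S}
for l in ["case_label","case_edge","case","reader","reader_nose","tray"]:
  r={n:cams.landmark_of(n,l)[:2] for n in S}
  for a in r["side"]:
    for b in r["top"]:
      x,e=tri([ray(C["side"],a["point"]),ray(C["top"],b["point"])]); 
      if max(e)<8: print(l,x,e[0],a["p"],b["p"])
im=np.hstack([cv2.resize(S["side"][120:250,250:370],(390,422),interpolation=2),cv2.resize(S["top"][180:280,250:390],(400,422),interpolation=2)]); save(im,"c5.png")
s=env.sense();print(s["position"],s["t"])
E
```

```text
case_label [ 0.4515 -0.2137  0.0639] 2.5 0.94 0.92
case [ 0.4558 -0.2328  0.0081] 2.5 0.9 0.8
case [ 0.452  -0.0007  0.1916] 6.2 0.9 0.43
reader [0.4783 0.0019 0.0219] 0.4 0.96 0.62
reader_nose [0.4829 0.0037 0.0091] 3.9 0.97 0.7
tray [ 0.4793 -0.0117 -0.0095] 0.3 0.85 0.91
[ 0.4177 -0.2297  0.1176] 20.5
```

View pics/c5.png

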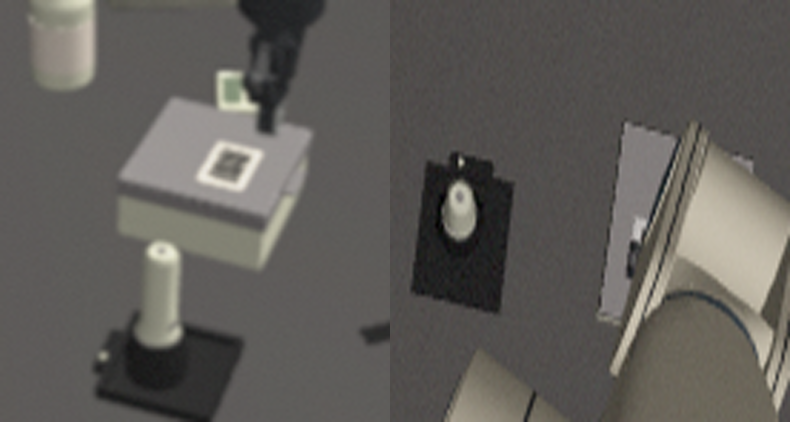

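The lid is flat and shut: its label is at (230,163) in the left crop, and the handle top is at (162,250) there. In the right crop the tray is at (463,235) and the handle top at (460,195). I move up and across for a precise wrist measurement of reader and label.

>>> drive_tool --pt "0 0 -0.1 0" --pt "0 0.05 -0.2 0" --pt "0 0.1 -0.3 0" --pt "0 0.15 -0.4 0" --pt "0 0.2 -0.5 0" --pt "0 0.3 -0.6 0" --pt "0 0.4 -0.7 0" --pt "0 0.5 -0.8 0" --pt "0 0.55 -0.9 0" --pt "0 0.6 -0.9 0" --hand 1

```text
t: 21.5
position: [0.4324, -0.171, 0.2093]
tcp_rot: [0.114, 0.993, -0.0, 0.001]
wrist_force: [0.7, 0.6, -0.1]
opening: 0.0854
grasp_force: 0.0
```

>>> drive_tool --pt "0 0.1 -0.1 0" --pt "0 0.2 -0.2 0" --pt "0 0.3 -0.3 0" --pt "0 0.4 -0.4 0" --pt "0 0.5 -0.5 0" --pt "0 0.6 -0.6 0" --pt "0 0.65 -0.7 0" --pt "0 0.7 -0.8 0" --pt "0 0.75 -0.8 0" --pt "0 0.75 -0.8 0"

```text
t: 22.5
position: [0.4486, -0.0979, 0.2879]
tcp_rot: [0.114, 0.993, 0.0, 0.0]
wrist_force: [-0.4, -0.1, -0.8]
opening: 0.0853
grasp_force: 0.0
```

```bash
rm rays.json; python3 look.py w5.png reader reader_nose tray case_label case
```

```text
reader_nose [189. 373.] 0.7 z0 [ 0.493 -0.     0.   ] z.066 [ 0.4748 -0.0132]
tray [172. 361.] 0.63 z0 [ 0.4717 -0.0099  0.    ] z.066 [ 0.4569 -0.0214]
tray [210. 161.] 0.56 z0 [ 0.4624 -0.2402  0.    ] z.066 [ 0.4491 -0.215 ]
case_label [214. 157.] 0.84 z0 [ 0.4658 -0.2457  0.    ] z.066 [ 0.452  -0.2197]
case_label [286. 150.] 0.42 z0 [ 0.5505 -0.2829  0.    ] z.066 [ 0.5232 -0.2509]
case [212. 163.] 0.6 z0 [ 0.4653 -0.2381  0.    ] z.066 [ 0.4516 -0.2133]
[ 0.4485 -0.0984  0.2877] [-0.0221  0.0544  0.1788] 23.05
```

View pics/w5.png

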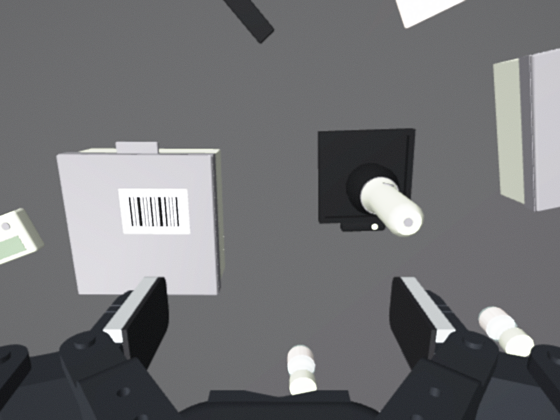

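Here the shut lid is at (145,222) with its label centred at about (155,211). The handle top is at (408,221), the hood at (372,187), and the tray spans (318–414, 130–225) with its block at (362,226). I triangulate the handle top using the w2 view.

```bash
python3 - <<'E'
from h import *
np.set_printoptions(precision=4,suppress=True)
c=cam("wrist")
i=cams.camera_info("wrist");K=np.array(i["K"])
T=np.eye(4);T[:3,:3]=R.from_quat([-.016,1,0,0]).as_matrix();T[:3,3]=[.478,-.016,.3284];T=T@np.array(i["hand_eye"]);c2=(K,T[:3,:3],T[:3,3])
print("handle top",tri([ray(c,[221,408]),ray(c2,[200,292])]),atz(c,[221,408],.137),atz(c2,[200,292],.137))
# label centroid by threshold
im=cv2.imread("pics/w5.png"); roi=im[180:245,110:200].min(2)
m=(roi>205).astype(np.uint8); h=cv2.convexHull(cv2.findNonZero(m)); r=cv2.minAreaRect(h); print("label px",r)
p=[r[0][1]+180,r[0][0]+110]; print(atz(c,p,.066))
# tray outer top corners z=.014 
for q in [(130,318),(129,414),(223,319)]: print("traycorner",atz(c,q,.014))
# lid corners top z .066
Q=np.array([atz(c,q,.066) for q in [(154,61),(154,216),(294,219),(294,77)]]);print(Q.mean(0),Q)
E
```

```text
handle top (array([ 0.4879, -0.0047,  0.1331]), [np.float64(0.1), np.float64(0.1)]) [ 0.4863 -0.0057  0.137 ] [ 0.487 -0.005  0.137]
label px ((44.5, 32.0), (64.0, 89.0), 90.0)
[ 0.4492 -0.222   0.066 ]
traycorner [ 0.414  -0.0492  0.014 ]
traycorner [0.4357 0.048  0.014 ]
traycorner [ 0.5137 -0.0684  0.014 ]
[ 0.4621 -0.2375  0.066 ] [[ 0.3767 -0.2881  0.066 ]
 [ 0.4092 -0.1492  0.066 ]
 [ 0.5478 -0.1854  0.066 ]
 [ 0.5145 -0.3274  0.066 ]]
```

>>> drive_tool --pt "-0.02 0.12 0.05 0" --pt "-0.04 0.24 0.1 0" --pt "-0.06 0.36 0.15 0" --pt "-0.08 0.48 0.2 0" --pt "-0.1 0.6 0.25 0" --pt "-0.12 0.72 0.3 0" --pt "-0.14 0.84 0.35 0" --pt "-0.16 0.94 0.4 0" --pt "-0.16 0.98 0.4 0" --pt "-0.16 1 0.4 0"

```text
t: 24.05
position: [0.4869, -0.0041, 0.2477]
tcp_rot: [0.114, 0.993, -0.0, -0.0]
wrist_force: [-0.3, 0.4, -0.1]
opening: 0.0852
grasp_force: 0.0
```

>>> drive_tool --pt "0 0 0.08 0" --pt "0 0 0.18 0" --pt "0 0 0.28 0" --pt "0 0 0.38 0" --pt "0 0 0.48 0" --pt "0 0 0.58 0" --pt "0 0 0.67 0" --pt "0 0 0.73 0" --pt "0 0 0.75 0" --pt "0 0 0.75 0"

```text
t: 25.05
position: [0.4868, -0.0045, 0.1726]
tcp_rot: [0.114, 0.993, -0.0, -0.0]
wrist_force: [0.8, -1.1, 0.1]
opening: 0.0852
grasp_force: 0.0
```

```bash
python3 - <<'E'
from h import *
np.set_printoptions(precision=4,suppress=True)
c=cam("wrist"); im=cams.read_camera("wrist"); save(im,"w6.png"); s=env.sense(); print(s["position"],s["t"])
for x in cams.regions_of("wrist","reader")[:2]:
    ys,xs=np.nonzero(x["mask"]); print(x["p"],x["point"],xs.min(),xs.max(),ys.min(),ys.max())
E
```

```text
[ 0.487  -0.0045  0.1729] 25.1
0.56 [221.2, 278.6] 243 313 165 286
```

View pics/w6.png

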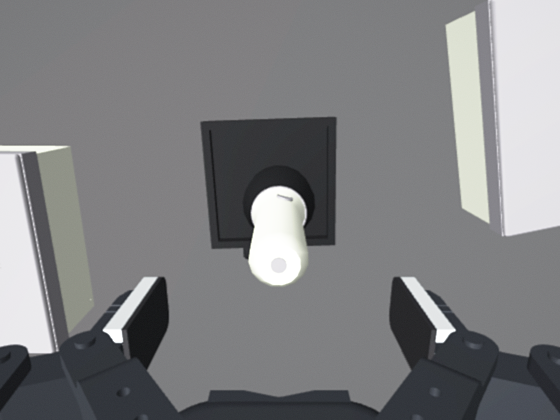

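The handle top is at (278,264), centred between the open fingers, and projects to within 1 mm of the TCP axis. I lower and grasp.

>>> drive_tool --pt "0 0 0.08 0" --pt "0 0 0.16 0" --pt "0 0 0.24 0" --pt "0 0 0.32 0" --pt "0 0 0.4 0" --pt "0 0 0.48 0" --pt "0 0 0.56 0" --pt "0 0 0.63 0" --pt "0 0 0.67 0" --pt "0 0 0.68 0"

```text
t: 26.15
position: [0.4866, -0.0045, 0.1043]
tcp_rot: [0.114, 0.993, -0.0, -0.0]
wrist_force: [-0.2, 0.8, -0.0]
opening: 0.0855
grasp_force: 0.0
```

>>> drive_tool --pt "0 0 0 0" --pt "0 0 0 0" --pt "0 0 0 0" --pt "0 0 0 0" --pt "0 0 0 0" --pt "0 0 0 0" --pt "0 0 0 0" --pt "0 0 0 0" --pt "0 0 0 0" --pt "0 0 0 0" --hand -1 --newtons 40

```text
t: 27.15
position: [0.4871, -0.0046, 0.1052]
tcp_rot: [0.114, 0.993, 0.0, 0.0]
wrist_force: [-1.8, -0.5, 6.0]
opening: 0.028
grasp_force: 39.6
```

>>> drive_tool --pt "0 0 -0.04 0" --pt "0 0 -0.1 0" --pt "0 0 -0.2 0" --pt "0 0 -0.3 0" --pt "0 0 -0.4 0" --pt "0 0 -0.52 0" --pt "0 0 -0.64 0" --pt "0 0 -0.76 0" --pt "0 0 -0.88 0" --pt "0 0 -1 0"

```text
t: 28.15
position: [0.4868, -0.0046, 0.2059]
tcp_rot: [0.114, 0.993, 0.0, 0.0]
wrist_force: [0.6, -0.2, -1.4]
opening: 0.0277
grasp_force: 39.5
```

>>> drive_tool --pt "0 -0.04 -0.05 0" --pt "0 -0.12 -0.1 0" --pt "0 -0.22 -0.1 0" --pt "-0.01 -0.33 -0.1 0" --pt "-0.02 -0.44 -0.1 0" --pt "-0.03 -0.55 -0.1 0" --pt "-0.04 -0.66 -0.1 0" --pt "-0.05 -0.77 -0.1 0" --pt "-0.06 -0.88 -0.1 0" --pt "-0.07 -1 -0.1 0"

```text
t: 29.15
position: [0.4708, -0.1044, 0.2148]
tcp_rot: [0.114, 0.993, 0.0, 0.0]
wrist_force: [-0.6, -0.2, -2.0]
opening: 0.0277
grasp_force: 39.5
```

>>> drive_tool --pt "-0.01 -0.11 0 0" --pt "-0.02 -0.22 0 0" --pt "-0.03 -0.33 0 0" --pt "-0.04 -0.44 0 0" --pt "-0.05 -0.55 0 0" --pt "-0.06 -0.66 0 0" --pt "-0.06 -0.77 0 0" --pt "-0.06 -0.86 0 0" --pt "-0.06 -0.93 0 0" --pt "-0.06 -0.97 0 0"

```text
t: 30.15
position: [0.4545, -0.2, 0.2148]
tcp_rot: [0.115, 0.993, 0.0, -0.0]
wrist_force: [0.5, 0.0, -1.1]
opening: 0.0278
grasp_force: 39.5
```

```bash
python3 - <<'E'
from h import *
np.set_printoptions(precision=4,suppress=True)
S={n:cams.read_camera(n) for n in ["side","top","wrist"]}; s=env.sense(); print(s["position"],s["opening"],s["t"])
C={n:cam(n) for n in S}
for l in ["reader_nose","reader","case_label"]:
  r={n:cams.landmark_of(n,l)[:1] for n in S}
  rs=[ray(C[n],r[n][0]["point"]) for n in S if r[n]]
  print(l,{n:(np.round(r[n][0]["point"]),r[n][0]["p"]) for n in r if r[n]},tri(rs) if len(rs)>1 else "")
im=np.hstack([cv2.resize(S["side"][90:230,240:380],(400,400),interpolation=2),cv2.resize(S["wrist"][60:360,130:430],(400,400))]); save(im,"c7.png")
E
```

```text
[ 0.4546 -0.1994  0.2148] 0.027879820915573894 30.3
reader_nose {'side': (array([160., 316.]), 0.91), 'top': (array([235., 138.]), 0.25)} (array([0.4291, 0.3127, 0.477 ]), [np.float64(4.0), np.float64(4.0)])
reader {'side': (array([161., 316.]), 0.94), 'wrist': (array([224., 282.]), 0.86)} (array([ 0.4603, -0.1995,  0.114 ]), [np.float64(3.3), np.float64(3.3)])
case_label {'side': (array([172., 320.]), 0.55), 'wrist': (array([198., 250.]), 0.88)} (array([ 0.4491, -0.2217,  0.0615]), [np.float64(1.9), np.float64(1.9)])
```

View pics/c7.png

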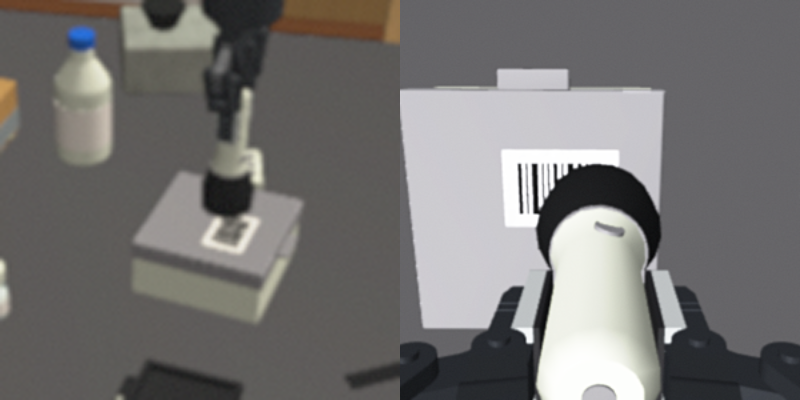

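The reader hangs upright. In the wrist half the label is at crop (560,188) and the hood at (599,220), so the nose is about 22 mm short sideways. I correct that and hold.

>>> drive_tool --pt "0 -0.03 0 0" --pt "0 -0.07 0 0" --pt "0 -0.11 0 0" --pt "0 -0.15 0 0" --pt "0 -0.18 0 0" --pt "0 -0.2 0 0" --pt "0 -0.22 0 0" --pt "0 -0.22 0 0" --pt "0 -0.22 0 0" --pt "0 -0.22 0 0"

```text
t: 31.75
position: [0.4497, -0.2207, 0.2148]
tcp_rot: [0.114, 0.993, 0.0, -0.0]
wrist_force: [1.2, 1.2, -0.2]
opening: 0.028
grasp_force: 39.5
```

```bash
python3 - <<'E'
from h import *
np.set_printoptions(precision=4,suppress=True)
S={n:cams.read_camera(n) for n in ["side","wrist"]}; s=env.sense(); print(s["position"],s["t"])
C={n:cam(n) for n in S}
for l in ["reader_nose","reader","case_label"]:
  r={n:cams.landmark_of(n,l)[:1] for n in S}
  rs=[ray(C[n],r[n][0]["point"]) for n in S if r[n]]
  print(l,{n:(np.round(r[n][0]["point"]),r[n][0]["p"]) for n in r if r[n]},tri(rs) if len(rs)>1 else "")
E
```

```text
[ 0.4497 -0.2207  0.2148] 31.85
reader_nose {'side': (array([154., 319.]), 0.7)} 
reader {'side': (array([157., 319.]), 0.89), 'wrist': (array([221., 280.]), 0.88)} (array([ 0.453 , -0.2211,  0.1149]), [np.float64(3.2), np.float64(3.2)])
case_label {'side': (array([173., 319.]), 0.64)}
```

>>> drive_tool --pt "0 0 0 0" --pt "0 0 0 0" --pt "0 0 0 0" --pt "0 0 0 0" --pt "0 0 0 0" --pt "0 0 0 0" --pt "0 0 0 0" --pt "0 0 0 0" --pt "0 0 0 0" --pt "0 0 0 0"

```text
t: 33.15
position: [0.4497, -0.2207, 0.2148]
tcp_rot: [0.114, 0.993, 0.0, -0.0]
wrist_force: [-0.3, -0.6, -1.0]
opening: 0.0277
grasp_force: 39.5
```

>>> drive_tool --pt "0 0 0 0" --pt "0 0 0 0" --pt "0 0 0 0" --pt "0 0 0 0" --pt "0 0 0 0" --pt "0 0 0 0" --pt "0 0 0 0" --pt "0 0 0 0" --pt "0 0 0 0" --pt "0 0 0 0"

```text
t: 34.15
position: [0.4497, -0.2208, 0.2148]
tcp_rot: [0.114, 0.993, -0.0, -0.0]
wrist_force: [0.3, -0.2, -1.7]
opening: 0.0279
grasp_force: 39.5
```

>>> drive_tool --pt "0 0 0 0" --pt "0 0 0 0" --pt "0 0 0 0" --pt "0 0 0 0" --pt "0 0 0 0" --pt "0 0 0 0" --pt "0 0 0 0" --pt "0 0 0 0" --pt "0 0 0 0" --pt "0 0 0 0"

```text
t: 35.15
position: [0.4497, -0.2208, 0.2148]
tcp_rot: [0.114, 0.993, -0.0, -0.0]
wrist_force: [0.0, -0.2, -0.8]
opening: 0.0279
grasp_force: 39.5
```

>>> drive_tool --pt "0 0.06 0 0" --pt "0.01 0.16 0 0" --pt "0.02 0.26 0 0" --pt "0.03 0.37 0 0" --pt "0.04 0.48 0 0" --pt "0.05 0.59 0 0" --pt "0.06 0.7 0 0" --pt "0.07 0.8 0 0" --pt "0.08 0.9 0 0" --pt "0.09 1 0 0"

```text
t: 36.15
position: [0.4638, -0.1205, 0.2148]
tcp_rot: [0.114, 0.993, -0.0, 0.0]
wrist_force: [0.2, 0.1, -2.1]
opening: 0.0279
grasp_force: 39.5
```

>>> drive_tool --pt "0.01 0.1 0 0" --pt "0.02 0.2 0 0" --pt "0.03 0.3 0 0" --pt "0.04 0.4 0 0" --pt "0.05 0.5 0 0" --pt "0.06 0.6 0 0" --pt "0.07 0.7 0 0" --pt "0.08 0.8 0 0" --pt "0.09 0.9 0 0" --pt "0.1 1 0 0"

```text
t: 37.15
position: [0.4768, -0.0208, 0.2148]
tcp_rot: [0.114, 0.993, 0.0, 0.0]
wrist_force: [0.6, -0.7, -0.7]
opening: 0.0282
grasp_force: 39.5
```

>>> drive_tool --pt "0 0.07 0 0" --pt "0 0.12 0.04 0" --pt "0 0.14 0.12 0" --pt "0 0.14 0.22 0" --pt "0 0.14 0.32 0" --pt "0 0.14 0.42 0" --pt "0 0.14 0.52 0" --pt "0 0.14 0.62 0" --pt "0 0.14 0.72 0" --pt "0 0.14 0.8 0"

```text
t: 38.15
position: [0.4797, -0.0081, 0.1338]
tcp_rot: [0.115, 0.993, -0.0, -0.0]
wrist_force: [-0.1, -0.1, -1.1]
opening: 0.0278
grasp_force: 39.6
```

```bash
python3 look.py w8.png tray reader_nose
```

```text
[ 0.4801 -0.008   0.135 ] [ 0.7472  0.5909 -0.9409] 38.4
```

Now lower the last 30 mm to touchdown (TCP about 0.105).

>>> drive_tool --pt "0 0 0.04 0" --pt "0 0 0.09 0" --pt "0 0 0.14 0" --pt "0 0 0.18 0" --pt "0 0 0.21 0" --pt "0 0 0.235 0" --pt "0 0 0.255 0" --pt "0 0 0.27 0" --pt "0 0 0.28 0" --pt "0 0 0.285 0"

```text
t: 39.4
position: [0.4799, -0.008, 0.1063]
tcp_rot: [0.114, 0.993, -0.0, 0.0]
wrist_force: [-0.0, 0.5, -1.1]
opening: 0.0282
grasp_force: 39.5
```

>>> drive_tool --pt "0 0 0.002 0" --pt "0 0 0.004 0" --pt "0 0 0.006 0" --pt "0 0 0.008 0" --pt "0 0 0.009 0" --pt "0 0 0.01 0" --pt "0 0 0.01 0" --pt "0 0 0.01 0" --pt "0 0 0.01 0" --pt "0 0 0.01 0"

```text
t: 40.4
position: [0.4799, -0.008, 0.1053]
tcp_rot: [0.114, 0.993, 0.0, -0.0]
wrist_force: [-0.2, 0.1, -1.3]
opening: 0.0281
grasp_force: 39.5
```

>>> drive_tool --pt "0 0 0.002 0" --pt "0 0 0.004 0" --pt "0 0 0.006 0" --pt "0 0 0.007 0" --pt "0 0 0.007 0" --pt "0 0 0.007 0" --pt "0 0 0.007 0" --pt "0 0 0.007 0" --pt "0 0 0.007 0" --pt "0 0 0.007 0"

```text
t: 41.4
position: [0.48, -0.0081, 0.1052]
tcp_rot: [0.114, 0.993, -0.0, 0.0]
wrist_force: [-2.2, -0.1, 7.9]
opening: 0.028
grasp_force: 40.4
```

Touchdown felt (force +8 N). I release.

>>> drive_tool --pt "0 0 -0.003 0" --pt "0 0 -0.003 0" --pt "0 0 -0.003 0" --pt "0 0 -0.003 0" --pt "0 0 -0.003 0" --pt "0 0 -0.003 0" --pt "0 0 -0.003 0" --pt "0 0 -0.003 0" --pt "0 0 -0.003 0" --pt "0 0 -0.003 0" --hand 1

```text
t: 42.4
position: [0.4798, -0.0081, 0.1049]
tcp_rot: [0.114, 0.993, 0.0, -0.0]
wrist_force: [0.0, 0.3, -0.3]
opening: 0.0852
grasp_force: 0.0
```

>>> drive_tool --pt "0 0 -0.05 0" --pt "0 0 -0.12 0" --pt "0 0 -0.2 0" --pt "0 0 -0.3 0" --pt "0 0 -0.42 0" --pt "0 0 -0.54 0" --pt "0 0 -0.66 0" --pt "0 0 -0.78 0" --pt "0 0 -0.9 0" --pt "0 0 -1 0"

```text
t: 43.4
position: [0.48, -0.0081, 0.2061]
tcp_rot: [0.114, 0.993, 0.0, 0.0]
wrist_force: [0.8, -0.0, -1.4]
opening: 0.0856
grasp_force: 0.0
```

```bash
python3 - <<'E'
from h import *
S={n:cams.read_camera(n) for n in ["side","wrist"]}; s=env.sense(); print(s["position"],s["opening"],s["wrist_force"],s["t"])
im=np.hstack([cv2.resize(S["side"][90:290,200:400],(400,400),interpolation=2),cv2.resize(S["wrist"][0:400,80:480],(400,400))]); save(im,"c9.png")
E
```

```text
[ 0.48075496 -0.00809219  0.20648698] 0.08519347136979566 [ 0.05805569 -0.46696628  0.09539688] 43.5
```

View pics/c9.png

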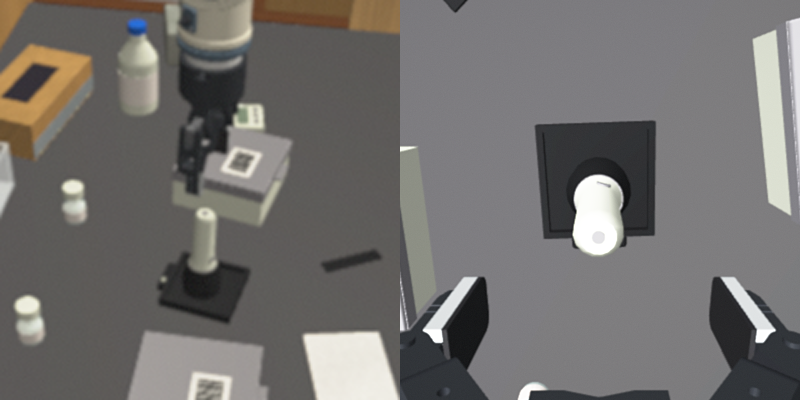

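The reader stands upright in its tray (handle top at (598,237) in the right half), the lid is shut (label at (241,162)), the bystanders show no visible change, and the gripper is clear.

```bash
python3 -c "
from station import workorder
print(workorder.sign_off())"
```

```text
the job is handed in; nothing more can be done
None
```

I shut the lid gently, held the reader about 5 cm above the middle of its label for over three seconds, set it back upright in its tray, and handed the job in at 43.5 s. The sign-off gave no verdict.

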